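# Dock the teal pot through the one-way gate

### The job

Take the teal pot off the turntable, stand it in the mouth of the aluminium pot dock, and slide it along the dock floor through the sprung orange gate so that the pot itself pushes the two leaves open and they snap shut behind it. Keep sliding, feeling for the red stop plate at the far end, and press it gently about 5 mm in with the pot, then let go, leaving the pot upright behind the shut gate and the plate pressed in. Do not lift the pot over the gate, touch the gate leaves or the plate with the gripper, ram the plate or disturb the box, root pick and tweezers.

Things in the scene. Friction and masses are not known exactly. Their poses are not given: they have to be found in the camera images.
- pot_mid (a point): Centre (half-way up) of the teal ceramic pot: upright straight cylinder, 60 mm in diameter, 100 mm tall, open top, 4 mm wall, 175 to 350 g; z is its axis. It stands on the turntable at the start. Gripped in its upper half (over 50 mm above its foot), along the dock's length, one finger behind and one ahead, the fingers stay above the dock's walls and leaves.
- turntable: Small black turntable, 130 mm in diameter, top 25 mm above the stool; it is locked and does not turn or move. Origin: centre of its underside. The pot stands within 15 mm of its centre.
- dock: Fixed aluminium pot dock: open-topped channel, floor 4 mm thick, 94 mm wide, from x = -105 to 150 mm. Origin on the stool, mid-channel, in the plane of the shut gate; +x points along the way in, z up; mouth towards the turntable. Inside width 68 mm just before the gate, 78 mm behind it. Walls and leaves end 36 mm above the stool. Leaves have shut behind the pot once its centre is past x = +56 mm.
- dock_mouth (a point): Point on the top of the dock's floor (4 mm above the stool), mid-channel at dock x = -65 mm, where the pot is stood first. There is an open porch without walls from dock x = -105 to -56 mm; then the walls converge from 90 mm apart to 68 mm apart at x = -20 mm. The pot meets the shut leaves when its centre is at x = -32 mm. Pressing the pot down on the floor adds drag.
- leaf_left (a joint): Left orange gate leaf, 34 mm long and 28 mm high, on an upright hinge at the left wall. 0 = shut across the channel, grows to 1.5 rad as it swings inwards (+x of the dock). It is sprung shut with about 1 N at its tip at 0 and 2 N fully open, and can never swing outwards.
- leaf_right (a joint): Right orange gate leaf, the mirror image of the left: 0 = shut, up to 1.5 rad inwards.
- plate (a joint): How far (m) the red stop plate across the channel's far end (66 mm wide, 22 to 36 mm above the stool) is pushed in: 0 out (always so at the start), 0.012 end of travel, then solid. Its place differs each time, unmeasured: the pot meets it with its centre at dock x = +62 to +87 mm. It is held by friction: gives at about 5 N, stays where it is left. Over 20 N is ramming.
- box: White plastic box with a grey toggle latch, shut, 74 x 104 x 43 mm, loose, a bystander. Origin: centre of its underside.
- pick: Green plastic root pick, 150 mm long, 12 mm high, lying loose, a bystander. Origin: middle of its length, underside; x along it.
- tweezers: Steel tweezers, 125 mm long, 6 mm high, lying loose, a bystander. Origin: middle of the length, underside; x along them.
Things that resemble listed ones, but are neither listed nor needed, are in the scene too. There is more than one size of the part that bears pot_mid; the job needs the middle-sized.

How it is judged:
On the way, in this order (a step that is already met when the one before it is completed fails the run):
1. the pot stands upright on the dock floor in the mouth, in front of the shut gate (x of pot_mid in the frame of dock between -0.085 and -0.028 m and y of pot_mid in the frame of dock between -0.02 and 0.02 m and z of pot_mid in the frame of dock between 0.048 and 0.06 m and angle between pot_mid's own z axis and vertical below 0.12 rad and value of joint each of leaf_left, leaf_right below 0.06 rad), for 0.1 s.
2. the pot, standing on the dock floor between the leaves, holds both leaves open (x of pot_mid in the frame of dock between 0 and 0.05 m and z of pot_mid in the frame of dock between 0.048 and 0.06 m and angle between pot_mid's own z axis and vertical below 0.12 rad and value of joint each of leaf_left, leaf_right above 0.4 rad), for 0.05 s.
At the end, for the whole second after the job is handed in: The pot stands upright (within 0.12 rad) and at rest on the dock floor behind the gate, its centre 55 to 100 mm past the gate plane and within 12 mm of the channel's middle; both leaves are shut (under 0.06 rad); the red plate is pressed in by 2 to 8 mm; the pot is released (x of pot_mid in the frame of dock between 0.055 and 0.1 m and z of pot_mid in the frame of dock between 0.048 and 0.06 m and angle between pot_mid's own z axis and vertical below 0.12 rad and y of pot_mid in the frame of dock between -0.012 and 0.012 m and value of joint each of leaf_left, leaf_right below 0.06 rad and value of joint plate between 0.002 and 0.008 m and linear speed of pot below 0.01 m/s and contact force between the fingers and pot below 0.1 N); the robot touches nothing.
It fails at once if the pot is lifted off the dock floor at or behind the gate (x of pot_mid in the frame of dock between -0.02 and 0.16 m and y of pot_mid in the frame of dock between -0.06 and 0.06 m and z of pot_mid in the frame of dock above 0.064 m).
It fails at once if the gripper touches the gate leaves or the red plate (contact force between any of the fingers, the arm and leaf_left above 0.5 N or contact force between any of the fingers, the arm and leaf_right above 0.5 N or contact force between any of the fingers, the arm and plate above 0.5 N).
It fails at once if the red plate is rammed with more than 20 N (contact force between pot and plate above 20 N).
It fails at once if the pot is tipped by more than 0.5 rad (angle between pot_mid's own z axis and vertical above 0.5 rad).
It fails at once if the box, root pick or tweezers are moved by more than 15 mm (distance of any of box, pick, tweezers from where it was at the start of the episode above 0.015 m).
It also fails if it takes over 50 s, if anything falls off the work surface, if the arm or the gripper's body presses on something with over 40 N, if the wrist force passes 120 N, or if a joint passes its speed limit or range.

### The arm

A 6-joint arm with a two-finger parallel gripper is mounted at the origin on the work surface. World frame = base frame: x ahead of the robot, y to its left, z up, the work surface at z = 0. Lengths are in m, angles in rad, forces in N, time in s.
With the tool pointing down it reaches from about 0.35 to 0.775 m from the base axis. Payload 5.5 kg.
Tool frame: the origin (TCP) lies at the very end of the fingers, on their centre line; the grasp point (between the pads) lies 19 mm behind it; z points along the fingers, y is the direction in which the jaws open and shut (so a half turn about z gives the same grasp; the last joint's range is limited). The gripper opens to 85 mm and grips with 20 to 120 N. Pads are 22 mm wide; open, the fingers measure 114 mm over their backs; the gripper's body (76 mm by 85 mm) begins 54 mm behind the grasp point. The pads swing forward as they close: fully open they stand 13 mm farther back than shut.
Start: joints at [-1.365, 0.313, 0.046, 1.304, 0, 1.431], TCP at [0.195, -0.541, 0.231] pointing down, gripper open.
Joint ranges: [-2.76, 2.76], [-0.86, 1.69], [-1.03, 1.26], [-2.2, 2.34], [-1.47, 1.5], [-3.14, 3.14]. Speed limits (rad/s): [2.57, 2.57, 3.14, 3.14, 3.14, 3.14].

### API

Orientations are given as a unit quaternion [w, x, y, z].
In Python, from workcell import get_state, imaging, env, spotter gives the robot as it stands.
- The arm moves only by the tool play_rows, never from a script. Its argument "moves" is a list of rows, each an object with "claw": the finger opening in cm, from 0 to 8.54; "delta_pos": the shift along the tool's x, y, z in cm, a list of three; "twist": the turn about the tool's z in degrees. A call has 1 to 12 rows; each row is the pose to reach, as a shift and turn from the pose commanded when the call began, along the tool's axes at that moment; what a row does not reach only later rows make up. A row lasts 1/8 s, in which the tool goes at most 62.5 mm and 10.7 degrees, less where a joint would pass 70% of its speed; a pose out of reach is approached as far as the arm can. A call with a gripper value outside its range is refused whole. The fingers move at their own pace and stop on an object; "force" is the grip in N (left out, the last holds). Time passes only in rows, so rows that repeat a pose let the fingers close. It gives the time, the measured TCP pose, the force and the opening at its end, in the units of the state.
- get_state(): the state, without advancing time (a new reading comes with each control period).
- imaging.read_camera(name): name is "scene" or "top"; returns the picture (400x640x3 uint8, red, green, blue); there is no depth.
- imaging.camera_info(name): a dict with "fx", "fy", "cx", "cy" (pixels), "world_to_cam" (4x4, takes a point from world to camera coordinates). Camera axes: x right, y down, z forward; pixel columns grow to the right and rows downward; lengths in m; the calibration is good to about 2 mm. A picture is of the moment at which its call begins. camera_info takes no time and is no camera call.
- env.hand_in(): hands the job in, once; it reports no verdict.
Trained networks look in the newest picture that a camera, given by its name, has taken for a name from the list of things; names that differ only in an ending like _2 or _b are one class to them, and where a whole thing is asked for, a point or a joint stands for the part that bears it (a point fixed in the world has none). Each returns a list of dicts, best first, with "conf" (0 to 1); they miss things now and then, are a little off and sometimes report something else, mostly with a low value. They report only what shows in the picture. A call takes as long as a camera call. They do not tell look-alikes from the thing itself.
- spotter.spot_in(camera, query): "extent" ([left, top, right, bottom] in pixels, round what is visible of it).
The state is a dict: "clock": time; "joint_pos": joint angles; "qvel": joint speeds; "tau": joint torques, N m; "tcp_pos": TCP position; "orientation": TCP orientation; "wrist_force": force on the tool from outside, world axes, zero at the start; "ft_torque": the same for the moment, N m; "finger_gap": finger opening in m.
Only numpy, scipy, OpenCV 4.12 (cv2) and the standard library are available. Lean on these libraries where they do the work, as an engineer would, in place of code of your own. Each camera call takes 0.05 s, during which the arm holds its last target. There are 200 camera calls.

## Working session

There is one attempt and no reset: what is moved stays moved. The work goes in short steps, Python scripts to look and compute and a tool call to move; the robot and the scene stay as the last step left them, time stands still between calls to the robot, and variables do not carry over. Pictures are saved under pics/ and viewed, about 8 in all and at most 12, crops included, and the job is handed in when it is done.

Besides the shell and the picture viewer there is one more tool, called after "Request:" as name(argument=value, ...), one argument or row to a line, values as JSON. play_rows: Moves the arm, as the interface text tells. Its arguments: {"type":"object","properties":{"moves":{"type":"array"},"force":{"type":"number"}},"required":["moves"]}

```bash
mkdir -p pics
python3 - <<'E'
from workcell import get_state, imaging, spotter
import cv2
for c in ("scene","top"):
    cv2.imwrite(f"pics/{c}0.png",imaging.read_camera(c)[:,:,::-1])
    for q in ("pot_mid","turntable","dock","leaf_left","leaf_right","plate","box","pick","tweezers"):
        print(c,q,[(round(d["conf"],2),[round(v) for v in d["extent"]]) for d in spotter.spot_in(c,q)][:4])
    i=imaging.camera_info(c);print(i)
print(get_state())
E
```

```text
scene pot_mid [(0.69, [224, 145, 256, 179]), (0.68, [186, 180, 229, 238]), (0.57, [400, 150, 459, 227])]
scene turntable [(0.79, [180, 194, 252, 258]), (0.59, [256, 326, 354, 344])]
scene dock [(0.68, [275, 226, 428, 289])]
scene leaf_left []
scene leaf_right []
scene plate [(0.57, [401, 242, 402, 271])]
scene box [(0.73, [314, 135, 365, 170])]
scene pick [(0.69, [256, 327, 353, 344])]
scene tweezers [(0.84, [257, 145, 308, 159])]
{'fx': 395.8757912999743, 'fy': 395.8757912999743, 'cx': 323.5253570048196, 'cy': 195.26882346834248, 'world_to_cam': array([[-1.85538757e-01,  9.82636471e-01, -9.66832694e-04,
         8.41085070e-02],
       [ 7.68271508e-01,  1.44449362e-01, -6.23613078e-01,
        -3.77961925e-01],
       [-6.12645296e-01, -1.16447185e-01, -7.81732559e-01,
         1.09839131e+00],
       [ 0.00000000e+00,  0.00000000e+00,  0.00000000e+00,
         1.00000000e+00]])}
top pot_mid [(0.95, [399, 254, 428, 277]), (0.92, [203, 223, 253, 267]), (0.75, [399, 171, 440, 204])]
top turntable [(0.67, [380, 160, 443, 221])]
top dock [(0.83, [225, 156, 353, 210])]
top leaf_left []

[... 561 characters left out ...]
,  1.        ]])}
{'clock': 1.0, 'joint_pos': array([-1.36463061e+00,  3.13186257e-01,  4.61048282e-02,  1.30358482e+00,
       -2.14490240e-05,  1.43119932e+00]), 'qvel': array([ 0.00036224,  0.00054618,  0.00115547, -0.00014356,  0.00272457,
        0.00151082]), 'tau': array([-7.32860190e-04, -4.80471754e+01,  2.98819757e+01,  2.82582823e-04,
       -2.63136535e-04,  4.53451889e-07]), 'tcp_pos': array([ 0.1948723 , -0.54102309,  0.23133299]), 'orientation': array([ 6.53581996e-05,  9.85093199e-01,  1.72021464e-01, -8.55424608e-06]), 'wrist_force': array([-0.59905751,  0.1642168 ,  0.08001871]), 'ft_torque': array([-0.00752399, -0.03419894,  0.00131328]), 'finger_gap': 0.08532147351269281}
```

Run:
```python
import cv2,numpy as np
t=cv2.imread("pics/top0.png")[90:340,190:460];s=cv2.imread("pics/scene0.png")[120:360,160:480]
cv2.imwrite("pics/t1.png",cv2.resize(t,None,fx=2.4,fy=2.4,interpolation=2))
cv2.imwrite("pics/s1.png",cv2.resize(s,None,fx=2.5,fy=2.5,interpolation=2))
```

```text
(no output)
```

View pics/t1.png

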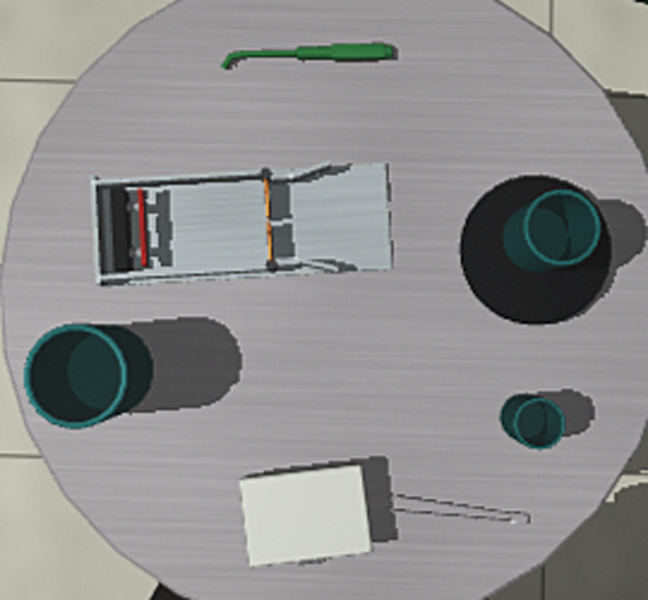

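View pics/s1.png

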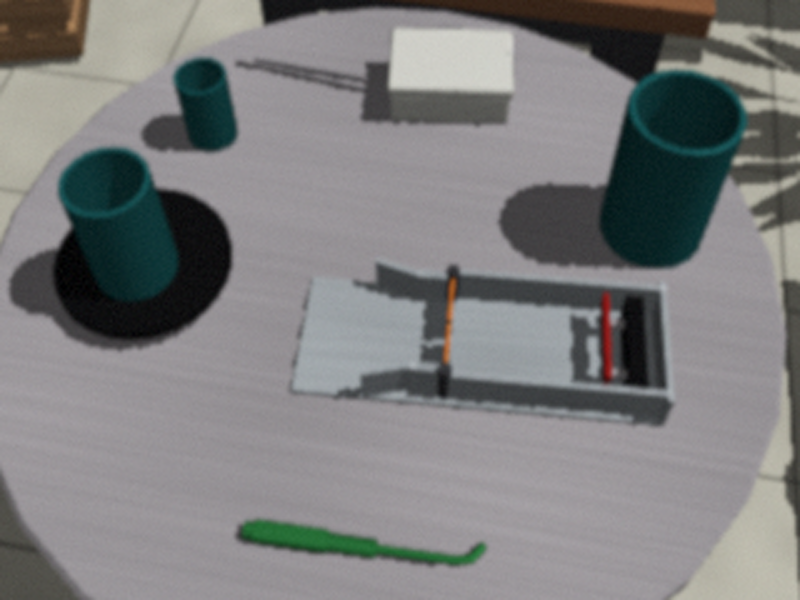

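Pots in the top picture: small at (413,265), large at (228,245), and the middle-sized one on the turntable at (424,185). The last fits in both size and place, and the enlarged crops show it. Dock: gate at top px (302,181), red plate at (250,184), mouth facing the turntable.

```bash
cat > h.py <<'E'
import numpy as np,cv2
from workcell import imaging
from scipy.optimize import minimize,least_squares
def proj(c,P):
    i=imaging.camera_info(c);M=i["world_to_cam"];q=np.asarray(P)@M[:3,:3].T+M[:3,3]
    return np.c_[i["fx"]*q[:,0]/q[:,2]+i["cx"],i["fy"]*q[:,1]/q[:,2]+i["cy"]]
def teal(img,box):
    h=cv2.cvtColor(img,cv2.COLOR_BGR2HSV);m=((h[...,0]>80)&(h[...,0]<100)&(h[...,1]>120)).astype(np.uint8)
    o=np.zeros_like(m);l,t,r,b=box;o[t:b,l:r]=m[t:b,l:r];return o
a=np.linspace(0,2*np.pi,48)
def cyl(x,y,zb,r=.03,h=.1):
    return np.vstack([np.c_[x+r*np.cos(a),y+r*np.sin(a),np.full(48,z)] for z in (zb,zb+h)])
def hull(c,p):
    o=np.zeros((1600,2560),np.uint8);cv2.fillConvexPoly(o,cv2.convexHull(np.round(proj(c,cyl(*p))*4+1.5).astype(np.int32)),1);return cv2.resize(o.astype(np.float32),(640,400),interpolation=cv2.INTER_AREA)
def fitpot(imgs,boxes,p0):
    M={c:teal(imgs[c],boxes[c]) for c in boxes}
    f=lambda p:sum(np.abs(hull(c,p)-M[c]).sum() for c in M)
    r=minimize(f,p0,method="Nelder-Mead",options=dict(initial_simplex=np.array(p0)+np.vstack([np.zeros(3),np.eye(3)*.01]),xatol=2e-4,fatol=.1));return r.x,r.fun,{c:int(M[c].sum()) for c in M}
E
python3 - <<'E'
from h import *
imgs={c:cv2.imread(f"pics/{c}0.png") for c in("top","scene")}
print("pot",fitpot(imgs,dict(top=(394,162,446,212),scene=(180,175,236,244)),[.6,-.2,.025]))
T=lambda p:np.array(p)/2.4+[190,90]; S=lambda p:np.array(p)/2.5+[160,120]
# dock-frame points: y left(+). top image down = world -x = dock +y
D=[("top",(-.105,-.047,.004),T((387,163))),("top",(-.105,.047,.004),T((392,270))),
("scene",(-.105,.047,.004),S((313,278))),("scene",(-.105,-.047,.004),S((293,392))),
("top",(0,0,.036),T((268.5,220))),("top",(.15,-.047,.036),T((95,178))),("top",(.15,.047,.036),T((99,284))),
("scene",(.15,.047,.036),S((665,287))),("scene",(.15,-.047,.036),S((672,402)))]
def res(v):
    x,y,th,z=v;R=np.array([[np.cos(th),-np.sin(th),0],[np.sin(th),np.cos(th),0],[0,0,1]])
    return np.concatenate([proj(c,[R@np.array(p)+[x,y,z]])[0]-u for c,p,u in D])
r=least_squares(res,[.6,0,1.57,0],loss="soft_l1");print("dock",r.x,np.degrees(r.x[2]));print(r.fun.reshape(-1,2).round(1))
E
```

```text
pot (array([ 0.61849978, -0.17043257,  0.02211992]), np.float64(585.625), {'top': 665, 'scene': 2074})
dock [ 0.62643719  0.05983707  1.65692011 -0.00560232] 94.93452924024868
[[-0.9  0.7]
 [-0.2  0. ]
 [-0.5  0.3]
 [-1.3 -0. ]
 [-0.   0.2]
 [-1.5 -0.7]
 [-1.   0.5]
 [-0.8 -1.2]
 [-0.2  1.1]]
```

```bash
sed -i 's/h\[...,1\]>120)/h[...,1]>90)/; s/o\[t:b,l:r\]=m\[t:b,l:r\];return o/o[t:b,l:r]=m[t:b,l:r];k=cv2.findContours(o,0,2)[0];k=max(k,key=cv2.contourArea);o[:]=0;cv2.fillConvexPoly(o,cv2.convexHull(k),1);return o/' h.py
python3 - <<'E'
from h import *
imgs={c:cv2.imread(f"pics/{c}0.png") for c in("top","scene")}
B=dict(top=(394,162,446,212),scene=(180,175,236,244))
x,f,m=fitpot(imgs,B,[.6,-.2,.025]);print(x,f,m)
for c in("top","scene"):print(c,fitpot(imgs,{c:B[c]},x)[:2], fitpot(imgs,B,[.6,-.17,.025])[0])
v=[]
for c in B:
    m=teal(imgs[c],B[c]);im=imgs[c].copy()
    for q,col in((m,(0,0,255)),((hull(c,x)>.5).astype(np.uint8),(0,255,0))):cv2.drawContours(im,cv2.findContours(q,0,2)[0],-1,col,1)
    l,t,r,b=B[c];v.append(cv2.resize(im[t-10:b+10,l-10:r+10],(380,400),interpolation=0))
cv2.imwrite("pics/fit.png",np.hstack(v))
E
```

```text
[ 0.61860056 -0.17137823  0.02163833] 162.6875 {'top': 1094, 'scene': 2182}
top (array([ 0.61999686, -0.17285264,  0.01579497]), np.float64(32.125)) [ 0.61910792 -0.17079692  0.0228793 ]
scene (array([ 0.61824775, -0.1705298 ,  0.02219401]), np.float64(109.3125)) [ 0.61910792 -0.17079692  0.0228793 ]
```

View pics/fit.png

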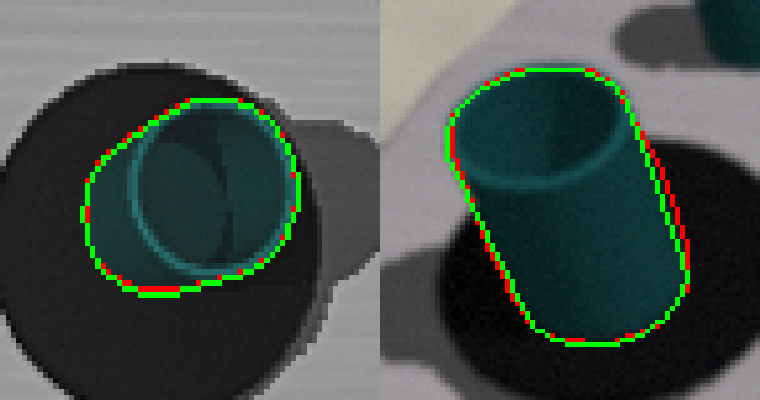

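Request:
play_rows(
  moves=[
    {"claw":8.5,"delta_pos":[4.4,-1.7,0],"twist":-10},
    {"claw":8.5,"delta_pos":[8.8,-3.4,0],"twist":-20},
    {"claw":8.5,"delta_pos":[13.2,-5.1,0],"twist":-30},
    {"claw":8.5,"delta_pos":[17.6,-6.8,0],"twist":-40},
    {"claw":8.5,"delta_pos":[22,-8.5,0],"twist":-50},
    {"claw":8.5,"delta_pos":[26.4,-10.2,0],"twist":-60},
    {"claw":8.5,"delta_pos":[30.8,-12,0],"twist":-70},
    {"claw":8.5,"delta_pos":[35.2,-13.7,0],"twist":-80},
    {"claw":8.5,"delta_pos":[39.6,-15.4,0],"twist":-90},
    {"claw":8.5,"delta_pos":[44,-17.1,0],"twist":-100},
    {"claw":8.5,"delta_pos":[48.2,-18.8,0],"twist":-110},
    {"claw":8.5,"delta_pos":[52.4,-20.4,0],"twist":-120},
  ],
)

```text
clock: 2.5
tcp_pos: [0.6198, -0.1703, 0.2314]
orientation: [0.0, 0.341, 0.94, -0.0]
wrist_force: [0.8, -0.1, 0.4]
finger_gap: 0.085
```

```bash
cat >> h.py <<'E'
from workcell import get_state
from scipy.spatial.transform import Rotation as Ro
def tool(target=None,yaw_y=None):
    s=get_state();q=s["orientation"];R=Ro.from_quat(q,scalar_first=True).as_matrix()
    print("t %.2f tcp"%s["clock"],s["tcp_pos"].round(4),"x",R[:,0].round(3),"y",R[:,1].round(3),"z",R[:,2].round(3),"F",s["wrist_force"].round(2),"j6 %.2f gap %.4f"%(s["joint_pos"][5],s["finger_gap"]))
    if target is not None: print("delta cm",(R.T@(np.array(target)-s["tcp_pos"])*100).round(2))
    if yaw_y is not None: print("twist",-(np.degrees(yaw_y-np.arctan2(R[1,1],R[0,1]))+180)%360-180 if 0 else ((np.degrees(np.arctan2(R[1,1],R[0,1])-yaw_y)+180)%360-180).round(2))
E
python3 - <<'E'
from h import *
tool([.619,-.171,.231],1.657)
E
```

```text
t 2.50 tcp [ 0.6198 -0.1703  0.2314] x [-0.768  0.641 -0.   ] y [ 0.641  0.768 -0.   ] z [ 0. -0. -1.] F [ 0.79 -0.13  0.42] j6 0.30 gap 0.0850
delta cm [ 0.02 -0.11  0.04]
twist -44.78
```

Request:
play_rows(
  moves=[
    {"claw":8.5,"delta_pos":[0,-0.1,0],"twist":-10},
    {"claw":8.5,"delta_pos":[0,-0.1,0],"twist":-20},
    {"claw":8.5,"delta_pos":[0,-0.1,0],"twist":-30},
    {"claw":8.5,"delta_pos":[0,-0.1,0],"twist":-40},
    {"claw":8.5,"delta_pos":[0,-0.1,2],"twist":-44.8},
    {"claw":8.5,"delta_pos":[0,-0.1,5],"twist":-44.8},
    {"claw":8.5,"delta_pos":[0,-0.1,8],"twist":-44.8},
    {"claw":8.5,"delta_pos":[0,-0.1,11],"twist":-44.8},
    {"claw":8.5,"delta_pos":[0,-0.1,13],"twist":-44.8},
    {"claw":8.5,"delta_pos":[0,-0.1,14.5],"twist":-44.8},
    {"claw":8.5,"delta_pos":[0,-0.1,15.1],"twist":-44.8},
    {"claw":8.5,"delta_pos":[0,-0.1,15.1],"twist":-44.8},
  ],
)

```text
clock: 4.0
tcp_pos: [0.6182, -0.1723, 0.0804]
orientation: [0.0, -0.04, 0.999, -0.0]
wrist_force: [0.2, -0.3, 0.1]
finger_gap: 0.0849
```

Request:
play_rows(
  moves=[
    {"claw":5.5,"delta_pos":[0,0,0],"twist":0},
    {"claw":5.5,"delta_pos":[0,0,0],"twist":0},
    {"claw":5.5,"delta_pos":[0,0,0],"twist":0},
    {"claw":5.5,"delta_pos":[0,0,0],"twist":0},
    {"claw":5.5,"delta_pos":[0,0,0],"twist":0},
    {"claw":5.5,"delta_pos":[0,0,0],"twist":0},
  ],
  force=30,
)

```text
clock: 4.75
tcp_pos: [0.6188, -0.1722, 0.0815]
orientation: [0.001, -0.04, 0.999, -0.0]
wrist_force: [-0.1, 2.4, 5.7]
finger_gap: 0.0594
```

Run:
```python
from h import *
tool([.619,-.171,.08],1.657)
```

```text
t 4.75 tcp [ 0.6188 -0.1722  0.0815] x [-0.997 -0.081 -0.002] y [-0.081  0.997 -0.001] z [ 0.002 -0.001 -1.   ] F [-0.13  2.4   5.69] j6 -0.48 gap 0.0594
delta cm [-0.03  0.12  0.15]
twist -0.31
```

Request:
play_rows(
  moves=[
    {"claw":5.5,"delta_pos":[0,0,-1],"twist":0},
    {"claw":5.5,"delta_pos":[0,0,-3],"twist":0},
    {"claw":5.5,"delta_pos":[0,0.5,-4],"twist":0},
    {"claw":5.5,"delta_pos":[-0.4,2.5,-4],"twist":-0.3},
    {"claw":5.5,"delta_pos":[-0.9,5.5,-4],"twist":-0.3},
    {"claw":5.5,"delta_pos":[-1.4,8.5,-4],"twist":-0.3},
    {"claw":5.5,"delta_pos":[-1.9,11.5,-4],"twist":-0.3},
    {"claw":5.5,"delta_pos":[-2.4,14.5,-4],"twist":-0.3},
    {"claw":5.5,"delta_pos":[-2.7,16,-4],"twist":-0.3},
    {"claw":5.5,"delta_pos":[-2.7,16.5,-3],"twist":-0.3},
    {"claw":5.5,"delta_pos":[-2.7,16.5,-1],"twist":-0.3},
    {"claw":5.5,"delta_pos":[-2.7,16.5,1],"twist":-0.3},
  ],
)

```text
clock: 6.25
tcp_pos: [0.6314, -0.0063, 0.0689]
orientation: [-0.0, -0.042, 0.999, -0.0]
wrist_force: [0.4, -0.2, -3.5]
finger_gap: 0.0593
```

Run:
```python
from h import *
tool([.632,-.005,.0605],1.657)
im={c:imaging.read_camera(c)[:,:,::-1].copy() for c in("scene","top")}
for c in im: cv2.imwrite(f"pics/{c}2.png",im[c])
cv2.imwrite("pics/m.png",cv2.resize(im["scene"][170:310,230:470],None,fx=3.2,fy=3.2,interpolation=2))
```

```text
t 6.25 tcp [ 0.6314 -0.0063  0.0689] x [-0.996 -0.085  0.001] y [-0.085  0.996 -0.   ] z [-0.001 -0.001 -1.   ] F [ 0.41 -0.22 -3.52] j6 -0.22 gap 0.0593
delta cm [-0.07  0.12  0.84]
twist -0.08
```

View pics/m.png

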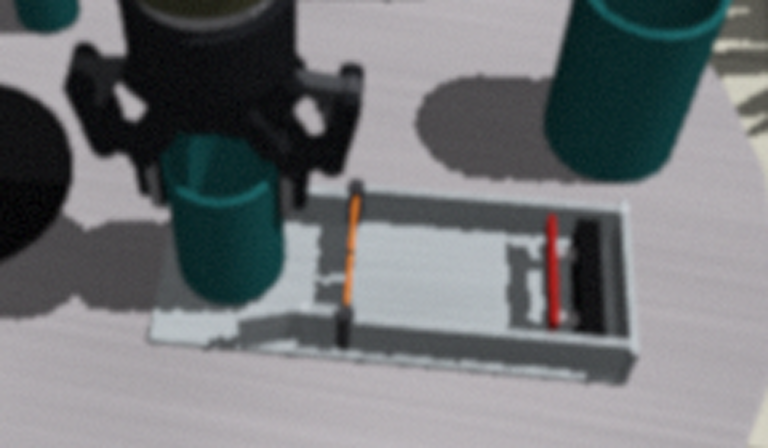

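Run:
```python
from h import *
T=lambda p:np.array(p)/2.4+[190,90]; S=lambda p:np.array(p)/3.2+[230,170]
D=[("top",(-.105,-.047,.004),T((387.5,163))),("top",(-.105,.047,.004),T((392.5,270))),
("top",(0,0,.036),T((268.5,220))),("top",(.15,-.047,.036),T((94.5,178))),("top",(.15,.047,.036),T((99,284.5))),
("scene",(-.105,-.047,.004),S((150,341))),("scene",(-.105,-.047,.0),S((150,345))),
("scene",(.15,.047,.036),S((628,203))),("scene",(.15,-.047,.036),S((635,352))),("scene",(.15,-.047,0),S((630,382)))]
def res(v,z=None):
    x,y,th=v[:3];z=v[3] if z is None else z;R=Ro.from_euler("z",th).as_matrix()
    return np.concatenate([proj(c,[R@np.array(p)+[x,y,z]])[0]-u for c,p,u in D])
for r in (least_squares(res,[.6,0,1.57,0],loss="soft_l1"),least_squares(res,[.6,0,1.57],loss="soft_l1",args=(-.003,))):
    v=r.x;u=np.array([np.cos(v[2]),np.sin(v[2])]);d=get_state()["tcp_pos"][:2]-v[:2]
    print(v.round(4),np.degrees(v[2]).round(2),"tcp in dock",(d@u).round(4),(d@[-u[1],u[0]]).round(4));print(r.fun.round(1))
```

```text
[ 0.6262  0.0599  1.6647 -0.0036] 95.38 tcp in dock -0.066 0.0032
[-1.2  0.3 -0.2 -0.3 -0.1  0.2 -1.6 -0.1 -1.1  0.9 -0.9  0.  -0.6 -0.2
 -1.1 -1.1  0.6  0.6 -2.2  0.9]
[0.6263 0.0599 1.6647] 95.38 tcp in dock -0.066 0.0033
[-1.2  0.2 -0.2 -0.4 -0.1  0.1 -1.7 -0.2 -1.1  0.9 -0.9 -0.1 -0.7 -0.3
 -1.  -1.3  0.7  0.5 -2.2  0.8]
```

Run:
```python
from h import *
th=np.radians(95.2);u=np.array([np.cos(th),np.sin(th)]);o=np.array([.6263,.0599])
print(u);tool([*(o-.065*u),.0605],th);tool([*(o+.05*u),.0605])
```

```text
[-0.09063258  0.9958844 ]
t 6.35 tcp [ 0.6292 -0.0061  0.0668] x [-0.996 -0.085  0.006] y [-0.085  0.996  0.001] z [-0.006  0.    -1.   ] F [-0.28  0.06 -2.92] j6 -0.22 gap 0.0589
delta cm [-0.31  0.1   0.63]
twist -0.35
t 6.35 tcp [ 0.6292 -0.0061  0.0668] x [-0.996 -0.085  0.006] y [-0.085  0.996  0.001] z [-0.006  0.    -1.   ] F [-0.28  0.06 -2.92] j6 -0.22 gap 0.0589
delta cm [-0.24 11.6   0.64]
```

Request:
play_rows(
  moves=[
    {"claw":5.5,"delta_pos":[0,0,0],"twist":-0.3},
    {"claw":5.5,"delta_pos":[0,0,0],"twist":-0.3},
    {"claw":5.5,"delta_pos":[0,0,0.3],"twist":-0.3},
    {"claw":5.5,"delta_pos":[0,0,0.3],"twist":-0.3},
  ],
)

```text
clock: 6.85
tcp_pos: [0.6318, -0.0057, 0.0674]
orientation: [0.0, -0.045, 0.999, -0.0]
wrist_force: [-0.3, -0.1, -2.6]
finger_gap: 0.059
```

Run:
```python
from h import *
tool([.632,-.005,.0605],1.6615)
```

```text
t 6.85 tcp [ 0.6318 -0.0057  0.0674] x [-0.996 -0.091 -0.   ] y [-0.091  0.996 -0.   ] z [ 0. -0. -1.] F [-0.26 -0.06 -2.61] j6 -0.23 gap 0.0590
delta cm [-0.03  0.06  0.69]
twist 0.01
```

Request:
play_rows(
  moves=[
    {"claw":5.5,"delta_pos":[0,0,0.2],"twist":0},
    {"claw":5.5,"delta_pos":[0,0,0.4],"twist":0},
    {"claw":5.5,"delta_pos":[0,0,0.55],"twist":0},
    {"claw":5.5,"delta_pos":[0,0,0.55],"twist":0},
  ],
)

```text
clock: 7.35
tcp_pos: [0.6316, -0.0056, 0.0615]
orientation: [-0.0, -0.045, 0.999, 0.0]
wrist_force: [0.1, -0.3, -3.1]
finger_gap: 0.0588
```

Request:
play_rows(
  moves=[
    {"claw":5.5,"delta_pos":[0,0,0.1],"twist":0},
    {"claw":5.5,"delta_pos":[0,0,0.1],"twist":0},
  ],
)

```text
clock: 7.6
tcp_pos: [0.6317, -0.0056, 0.0607]
orientation: [-0.0, -0.045, 0.999, -0.0]
wrist_force: [0.3, -0.5, -2.8]
finger_gap: 0.059
```

Request:
play_rows(
  moves=[
    {"claw":5.5,"delta_pos":[0,0,0.1],"twist":0},
    {"claw":5.5,"delta_pos":[0,0,0.1],"twist":0},
  ],
)

```text
clock: 7.85
tcp_pos: [0.632, -0.0056, 0.0606]
orientation: [0.0, -0.045, 0.999, -0.0]
wrist_force: [-2.1, 0.3, 3.8]
finger_gap: 0.0589
```

Request:
play_rows(
  moves=[
    {"claw":5.5,"delta_pos":[0,0,-0.07],"twist":0},
    {"claw":5.5,"delta_pos":[0,0,-0.07],"twist":0},
    {"claw":5.5,"delta_pos":[0,0.8,-0.07],"twist":0},
    {"claw":5.5,"delta_pos":[0,1.6,-0.07],"twist":0},
    {"claw":5.5,"delta_pos":[0,2.4,-0.07],"twist":0},
    {"claw":5.5,"delta_pos":[0,3.2,-0.07],"twist":0},
    {"claw":5.5,"delta_pos":[0,4.0,-0.07],"twist":0},
  ],
)

```text
clock: 8.72
tcp_pos: [0.6281, 0.0344, 0.0605]
orientation: [0.0, -0.045, 0.999, -0.001]
wrist_force: [0.1, -5.3, -0.5]
finger_gap: 0.0587
```

Run:
```python
from h import *
tool()
cv2.imwrite("pics/m2.png",cv2.resize(imaging.read_camera("scene")[170:310,230:470,::-1],None,fx=3.2,fy=3.2,interpolation=2))
```

```text
t 8.72 tcp [0.6281 0.0344 0.0605] x [-0.996 -0.091 -0.   ] y [-0.091  0.996 -0.001] z [ 0.    -0.001 -1.   ] F [ 0.07 -5.27 -0.47] j6 -0.16 gap 0.0587
```

View pics/m2.png

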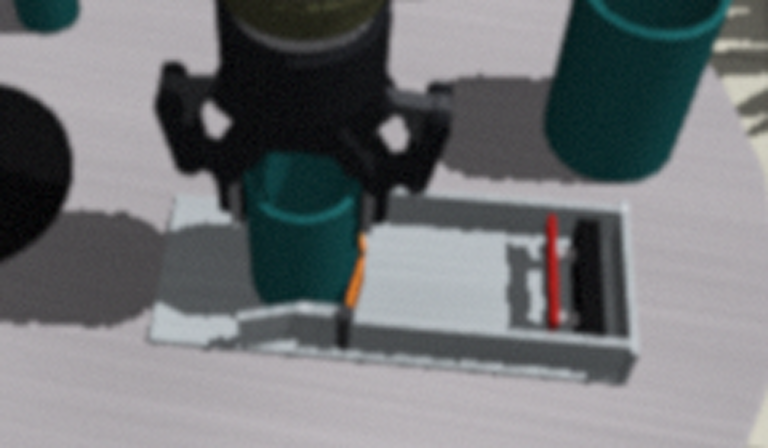

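The pot stands between the converging walls and the orange leaves (crop px ~355,270) are starting to swing inwards. Lateral force is near zero, so I'll keep sliding.

Request:
play_rows(
  moves=[
    {"claw":5.5,"delta_pos":[0,0.8,0],"twist":0},
    {"claw":5.5,"delta_pos":[0,1.6,0],"twist":0},
    {"claw":5.5,"delta_pos":[0,2.4,0],"twist":0},
    {"claw":5.5,"delta_pos":[0,3.2,0],"twist":0},
    {"claw":5.5,"delta_pos":[0,4.0,0],"twist":0},
  ],
)

```text
clock: 9.4
tcp_pos: [0.625, 0.0726, 0.0605]
orientation: [0.0, -0.045, 0.999, -0.002]
wrist_force: [1.3, -6.9, -1.4]
finger_gap: 0.0588
```

Request:
play_rows(
  moves=[
    {"claw":5.5,"delta_pos":[0,0.8,0],"twist":0},
    {"claw":5.5,"delta_pos":[0,1.6,0],"twist":0},
    {"claw":5.5,"delta_pos":[0,2.4,0],"twist":0},
    {"claw":5.5,"delta_pos":[0,3.2,0],"twist":0},
    {"claw":5.5,"delta_pos":[0,3.8,0],"twist":0},
    {"claw":5.5,"delta_pos":[0,3.8,0],"twist":0},
  ],
)

```text
clock: 10.15
tcp_pos: [0.621, 0.1134, 0.0606]
orientation: [0.0, -0.046, 0.999, 0.001]
wrist_force: [0.1, 0.1, 2.1]
finger_gap: 0.0593
```

Request:
play_rows(
  moves=[
    {"claw":5.5,"delta_pos":[0,0.2,-0.03],"twist":0},
    {"claw":5.5,"delta_pos":[0,0.4,-0.03],"twist":0},
    {"claw":5.5,"delta_pos":[0,0.6,-0.03],"twist":0},
    {"claw":5.5,"delta_pos":[0,0.6,-0.03],"twist":0},
  ],
)

```text
clock: 10.65
tcp_pos: [0.6202, 0.118, 0.0606]
orientation: [-0.0, -0.046, 0.999, 0.0]
wrist_force: [-0.5, -1.0, -0.2]
finger_gap: 0.059
```

Request:
play_rows(
  moves=[
    {"claw":5.5,"delta_pos":[0,0.1,0],"twist":0},
    {"claw":5.5,"delta_pos":[0,0.2,0],"twist":0},
    {"claw":5.5,"delta_pos":[0,0.3,0],"twist":0},
  ],
)

```text
clock: 11.02
tcp_pos: [0.6201, 0.121, 0.0606]
orientation: [-0.0, -0.045, 0.999, 0.0]
wrist_force: [0.6, -1.3, -1.2]
finger_gap: 0.0589
```

Run:
```python
from h import *
tool()
cv2.imwrite("pics/m3.png",cv2.resize(imaging.read_camera("scene")[170:310,230:470,::-1],None,fx=3.2,fy=3.2,interpolation=2))
```

```text
t 11.03 tcp [0.6201 0.121  0.0606] x [-0.996 -0.091  0.   ] y [-0.091  0.996  0.   ] z [-0.  0. -1.] F [ 0.59 -1.35 -1.21] j6 -0.03 gap 0.0589
```

View pics/m3.png

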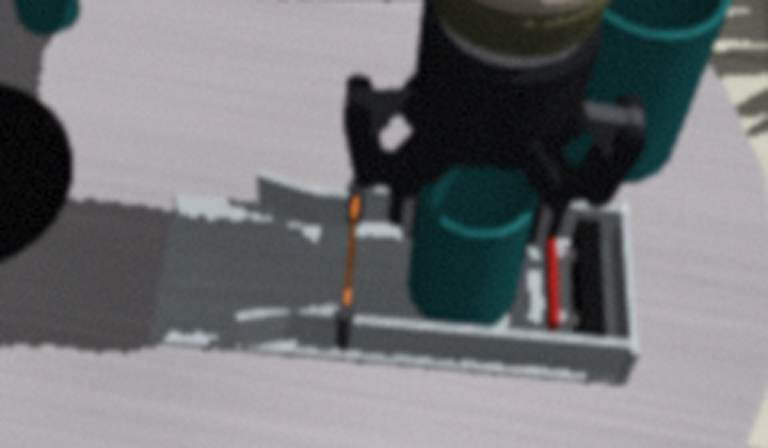

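Gate shut behind the pot (leaf line straight at crop x≈350); the red plate at px 553 is still a few mm ahead of the pot. Now feeling for it.

Request:
play_rows(
  moves=[
    {"claw":5.5,"delta_pos":[0,0.1,0],"twist":0},
    {"claw":5.5,"delta_pos":[0,0.2,0],"twist":0},
    {"claw":5.5,"delta_pos":[0,0.3,0],"twist":0},
    {"claw":5.5,"delta_pos":[0,0.3,0],"twist":0},
  ],
)

```text
clock: 11.58
tcp_pos: [0.6198, 0.1241, 0.0606]
orientation: [-0.0, -0.046, 0.999, 0.0]
wrist_force: [-0.4, 0.3, -1.9]
finger_gap: 0.0588
```

Request:
play_rows(
  moves=[
    {"claw":5.5,"delta_pos":[0,0.1,0],"twist":0},
    {"claw":5.5,"delta_pos":[0,0.2,0],"twist":0},
    {"claw":5.5,"delta_pos":[0,0.2,0],"twist":0},
  ],
)

```text
clock: 11.95
tcp_pos: [0.6196, 0.126, 0.0606]
orientation: [-0.0, -0.046, 0.999, 0.0]
wrist_force: [0.5, -0.4, -2.2]
finger_gap: 0.0589
```

Request:
play_rows(
  moves=[
    {"claw":5.5,"delta_pos":[0,0.1,0],"twist":0},
    {"claw":5.5,"delta_pos":[0,0.2,0],"twist":0},
    {"claw":5.5,"delta_pos":[0,0.2,0],"twist":0},
  ],
)

```text
clock: 12.32
tcp_pos: [0.6195, 0.1279, 0.0607]
orientation: [-0.0, -0.046, 0.999, -0.0]
wrist_force: [0.2, -0.3, -2.3]
finger_gap: 0.0588
```

Request:
play_rows(
  moves=[
    {"claw":5.5,"delta_pos":[0,0.1,0],"twist":0},
    {"claw":5.5,"delta_pos":[0,0.2,0],"twist":0},
    {"claw":5.5,"delta_pos":[0,0.2,0],"twist":0},
  ],
)

```text
clock: 12.7
tcp_pos: [0.6194, 0.1299, 0.0608]
orientation: [0.0, -0.046, 0.999, -0.0]
wrist_force: [0.4, 0.8, -3.2]
finger_gap: 0.0589
```

Request:
play_rows(
  moves=[
    {"claw":5.5,"delta_pos":[0,0.1,0.03],"twist":0},
    {"claw":5.5,"delta_pos":[0,0.2,0.03],"twist":0},
    {"claw":5.5,"delta_pos":[0,0.2,0.03],"twist":0},
  ],
)

```text
clock: 13.08
tcp_pos: [0.6193, 0.1319, 0.0606]
orientation: [0.0, -0.046, 0.999, -0.0]
wrist_force: [0.6, -0.5, -1.2]
finger_gap: 0.059
```

Request:
play_rows(
  moves=[
    {"claw":5.5,"delta_pos":[0,0.1,0],"twist":0},
    {"claw":5.5,"delta_pos":[0,0.2,0],"twist":0},
    {"claw":5.5,"delta_pos":[0,0.2,0],"twist":0},
  ],
)

```text
clock: 13.45
tcp_pos: [0.6191, 0.1338, 0.0606]
orientation: [0.0, -0.045, 0.999, -0.0]
wrist_force: [0.1, -1.4, -0.5]
finger_gap: 0.059
```

Request:
play_rows(
  moves=[
    {"claw":5.5,"delta_pos":[0,0.1,0],"twist":0},
    {"claw":5.5,"delta_pos":[0,0.2,0],"twist":0},
    {"claw":5.5,"delta_pos":[0,0.2,0],"twist":0},
  ],
)

```text
clock: 13.82
tcp_pos: [0.6189, 0.1355, 0.0606]
orientation: [0.0, -0.045, 0.999, -0.0]
wrist_force: [-0.5, -2.9, -0.5]
finger_gap: 0.059
```

Request:
play_rows(
  moves=[
    {"claw":5.5,"delta_pos":[0,0.1,0],"twist":0},
    {"claw":5.5,"delta_pos":[0,0.1,0],"twist":0},
  ],
)

```text
clock: 14.08
tcp_pos: [0.6189, 0.1361, 0.0606]
orientation: [0.0, -0.045, 0.999, -0.001]
wrist_force: [0.2, -5.5, -1.0]
finger_gap: 0.0593
```

Request:
play_rows(
  moves=[
    {"claw":5.5,"delta_pos":[0,0.1,0],"twist":0},
    {"claw":5.5,"delta_pos":[0,0.1,0],"twist":0},
  ],
)

```text
clock: 14.32
tcp_pos: [0.6188, 0.137, 0.0606]
orientation: [0.0, -0.045, 0.999, -0.001]
wrist_force: [0.3, -5.9, -0.6]
finger_gap: 0.0591
```

Force plateaus at about 5.7 N, so the plate began giving near y=0.136. Pressing on about 4 mm.

Request:
play_rows(
  moves=[
    {"claw":5.5,"delta_pos":[0,0.1,0],"twist":0},
    {"claw":5.5,"delta_pos":[0,0.2,0],"twist":0},
    {"claw":5.5,"delta_pos":[0,0.3,0],"twist":0},
    {"claw":5.5,"delta_pos":[0,0.4,0],"twist":0},
    {"claw":5.5,"delta_pos":[0,0.4,0],"twist":0},
  ],
)

```text
clock: 14.95
tcp_pos: [0.6184, 0.1411, 0.0606]
orientation: [0.0, -0.045, 0.999, -0.001]
wrist_force: [1.4, -5.4, -1.3]
finger_gap: 0.0592
```

Run:
```python
from h import *
tool()
cv2.imwrite("pics/m4.png",cv2.resize(imaging.read_camera("scene")[170:310,230:470,::-1],None,fx=3.2,fy=3.2,interpolation=2))
```

```text
t 14.95 tcp [0.6184 0.1411 0.0606] x [-0.996 -0.09  -0.   ] y [-0.09   0.996 -0.001] z [ 0.    -0.001 -1.   ] F [ 1.43 -5.44 -1.33] j6 0.01 gap 0.0592
```

View pics/m4.png

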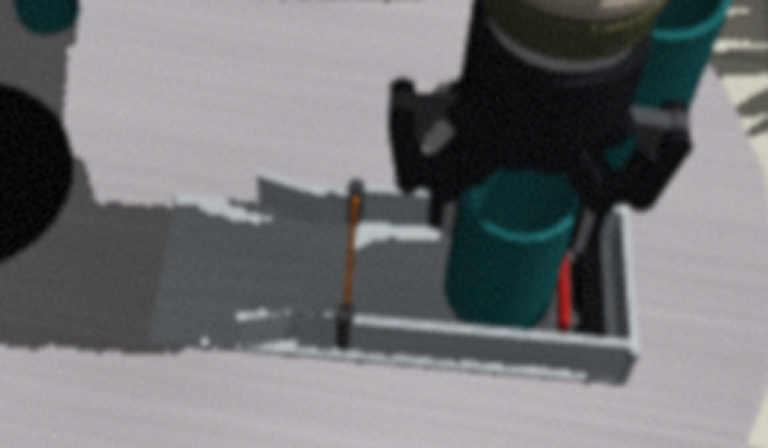

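Run:
```python
from h import *
for f in ("scene2","now"):
    im=cv2.imread(f"pics/{f}.png") if f!="now" else imaging.read_camera("scene")[:,:,::-1]
    b=im[235:280,390:420].astype(int);m=(b[...,2]-np.maximum(b[...,0],b[...,1])).clip(0)
    for r in range(18,38,3):
        w=m[r];w=w*(w>25);print(f,235+r,w.sum(),(390+(w*np.arange(30)).sum()/max(w.sum(),1)).round(2))
th=np.radians(95.3);u=np.array([np.cos(th),np.sin(th)]);o=np.array([.6263,.0599]);n=np.array([-u[1],u[0]])
for z in(.029,.036):
  for d in(.105,.112): print(z,d,proj("scene",[np.r_[o+u*d-n*.02,z]]).round(1))
```

```text
scene2 253 368 402.42
scene2 256 387 402.51
scene2 259 389 402.53
scene2 262 352 402.61
scene2 265 392 402.88
scene2 268 359 402.63
scene2 271 212 402.65
now 253 281 406.37
now 256 368 406.04
now 259 432 405.97
now 262 418 406.04
now 265 439 406.11
now 268 426 406.08
now 271 203 406.01
0.029 0.105 [[400.4 264.8]]
0.029 0.112 [[404.6 265.1]]
0.036 0.105 [[401.  262.7]]
0.036 0.112 [[405.2 263.1]]
```

Request:
play_rows(
  moves=[
    {"claw":5.5,"delta_pos":[0,-0.06,0],"twist":0},
    {"claw":5.5,"delta_pos":[0,-0.06,0],"twist":0},
  ],
)

```text
clock: 15.3
tcp_pos: [0.6184, 0.141, 0.0606]
orientation: [0.0, -0.045, 0.999, -0.0]
wrist_force: [-0.0, -4.6, 0.4]
finger_gap: 0.0586
```

The image says the plate is 5.7 mm in, and the force-feel says about 5. I'll ease off and release.

Request:
play_rows(
  moves=[
    {"claw":5.5,"delta_pos":[0,-0.05,0],"twist":0},
    {"claw":5.5,"delta_pos":[0,-0.05,0],"twist":0},
  ],
)

```text
clock: 15.55
tcp_pos: [0.6185, 0.1409, 0.0606]
orientation: [0.0, -0.046, 0.999, 0.0]
wrist_force: [0.5, -2.7, 0.9]
finger_gap: 0.0591
```

Request:
play_rows(
  moves=[
    {"claw":6.1,"delta_pos":[0,0,0],"twist":0},
    {"claw":6.6,"delta_pos":[0,0,0],"twist":0},
    {"claw":7.2,"delta_pos":[0,0,0],"twist":0},
    {"claw":7.8,"delta_pos":[0,0,0],"twist":0},
    {"claw":8.4,"delta_pos":[0,0,0],"twist":0},
    {"claw":8.4,"delta_pos":[0,0,0],"twist":0},
  ],
)

```text
clock: 16.3
tcp_pos: [0.6184, 0.1407, 0.0605]
orientation: [-0.0, -0.045, 0.999, -0.0]
wrist_force: [-0.3, 0.7, 0.4]
finger_gap: 0.0843
```

Released, with no force. Lifting straight up, then back towards the robot's right to clear the view.

Request:
play_rows(
  moves=[
    {"claw":8.4,"delta_pos":[0,0,-1],"twist":0},
    {"claw":8.4,"delta_pos":[0,0,-2.5],"twist":0},
    {"claw":8.4,"delta_pos":[0,0,-5],"twist":0},
    {"claw":8.4,"delta_pos":[0,0,-8],"twist":0},
    {"claw":8.4,"delta_pos":[0,0,-12],"twist":0},
    {"claw":8.4,"delta_pos":[0,0,-16],"twist":0},
    {"claw":8.4,"delta_pos":[0,-5,-16],"twist":0},
    {"claw":8.4,"delta_pos":[0,-10,-16],"twist":0},
    {"claw":8.4,"delta_pos":[0,-15,-16],"twist":0},
    {"claw":8.4,"delta_pos":[0,-20,-16],"twist":0},
    {"claw":8.4,"delta_pos":[0,-25,-16],"twist":0},
    {"claw":8.4,"delta_pos":[0,-25,-16],"twist":0},
  ],
)

```text
clock: 17.8
tcp_pos: [0.6414, -0.1122, 0.2215]
orientation: [0.001, -0.043, 0.999, -0.001]
wrist_force: [-0.1, -0.5, -0.7]
finger_gap: 0.0846
```

Run:
```python
from h import *
tool()
im={c:imaging.read_camera(c)[:,:,::-1].copy() for c in("scene","top")}
s=cv2.resize(im["scene"][150:310,260:460],None,fx=2,fy=2);t=cv2.resize(im["top"][130:290,190:390],None,fx=2,fy=2)
cv2.imwrite("pics/f.png",np.hstack([s,t]))
b=im["scene"][235:280,390:420].astype(int);m=(b[...,2]-np.maximum(b[...,0],b[...,1])).clip(0)
for r in range(18,38,3):
    w=m[r];w=w*(w>25);print(235+r,w.sum(),(390+(w*np.arange(30)).sum()/max(w.sum(),1)).round(2))
x,f,_=fitpot(im,dict(scene=(362,212,412,276),top=(230,155,300,212)),[.62,.14,.004]);d=x[:2]-[.6263,.0599];th=np.radians(95.2)
print(x,f,"dock",np.cos(th)*d[0]+np.sin(th)*d[1],-np.sin(th)*d[0]+np.cos(th)*d[1])
```

```text
t 17.80 tcp [ 0.6414 -0.1122  0.2215] x [-0.996 -0.086 -0.001] y [-0.086  0.996 -0.001] z [ 0.002 -0.001 -1.   ] F [-0.14 -0.46 -0.74] j6 -0.38 gap 0.0846
253 269 406.38
256 357 406.02
259 419 405.95
262 403 406.05
265 421 406.1
268 410 406.09
271 198 406.02
[0.61784908 0.14216983 0.01062226] 297.6875 dock 0.08269716871056852 0.0009598102433847856
```

View pics/f.png

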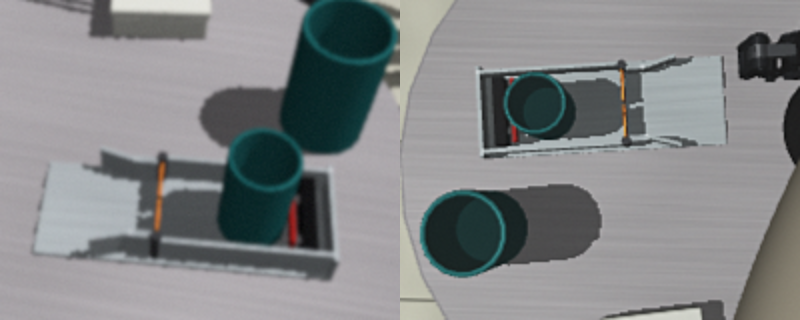

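The pot stands upright behind the straight, shut gate (orange line at px 160 in the left half and 624 in the right half). The plate hasn't moved since release and the arm is clear.

```bash
python3 -c "
from workcell import env
print(env.hand_in())"
```

```text
the job is handed in; nothing more can be done
None
```

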